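Lid the bain-marie pots from the stack

TASK

The four steel sauce pots have come back from the wash-up with their lids in one stack. Take the stack apart and put each lid on the pot of its own size, with its skirt inside the pot and the plate lying flat on the rim. Leave the pots upright where they stand, and do not disturb the cup of soup or the spice jar.

Things in the scene. Friction and masses are not known exactly. Their poses are not given: they have to be found in the camera images.
- lid_xs_knob (a point): Smallest of 4 round steel lids, stacked (largest lowest, each skirt standing on the next plate round its knob, 36 mm a lid): plate 76 mm across, 4 thick; black knob on top, 23 mm across, 28 tall; below, an open skirt ring 36 mm across, 32 deep, wall 2.5. Point: middle of the knob, 14 mm above the plate's top, 18 above its underside, 50 above the skirt's lower edge; z up.
- pot_xs_mouth (a point): Smallest of 4 round open steel pots, for the smallest lid: 70 mm tall, mouth 54 mm across inside, 59 outside, empty, standing loose. Point: centre of the mouth at rim height; z up. Lid on: plate flat on the rim, skirt inside with 9 mm of play all round, middle of the knob 18 mm above this point.
- lid_s_knob (a point): Second smallest of 4 round steel lids, stacked (largest lowest, each skirt standing on the next plate round its knob, 36 mm a lid): plate 98 mm across, 4 thick; black knob on top, 23 mm across, 28 tall; below, an open skirt ring 58 mm across, 32 deep, wall 2.5. Point: middle of the knob, 14 mm above the plate's top, 18 above its underside, 50 above the skirt's lower edge; z up.
- pot_s_mouth (a point): Second smallest of 4 round open steel pots, for the second smallest lid: 80 mm tall, mouth 76 mm across inside, 81 outside, empty, standing loose. Point: centre of the mouth at rim height; z up. Lid on: plate flat on the rim, skirt inside with 9 mm of play all round, middle of the knob 18 mm above this point.
- lid_m_knob (a point): Second largest of 4 round steel lids, stacked (largest lowest, each skirt standing on the next plate round its knob, 36 mm a lid): plate 120 mm across, 4 thick; black knob on top, 23 mm across, 28 tall; below, an open skirt ring 80 mm across, 32 deep, wall 2.5. Point: middle of the knob, 14 mm above the plate's top, 18 above its underside, 50 above the skirt's lower edge; z up.
- pot_m_mouth (a point): Second largest of 4 round open steel pots, for the second largest lid: 90 mm tall, mouth 98 mm across inside, 103 outside, empty, standing loose. Point: centre of the mouth at rim height; z up. Lid on: plate flat on the rim, skirt inside with 9 mm of play all round, middle of the knob 18 mm above this point.
- lid_l_knob (a point): Largest of 4 round steel lids, stacked (largest lowest, each skirt standing on the next plate round its knob, 36 mm a lid): plate 142 mm across, 4 thick; black knob on top, 23 mm across, 28 tall; below, an open skirt ring 102 mm across, 32 deep, wall 2.5. Point: middle of the knob, 14 mm above the plate's top, 18 above its underside, 50 above the skirt's lower edge; z up.
- pot_l_mouth (a point): Largest of 4 round open steel pots, for the largest lid: 100 mm tall, mouth 120 mm across inside, 125 outside, empty, standing loose. Point: centre of the mouth at rim height; z up. Lid on: plate flat on the rim, skirt inside with 9 mm of play all round, middle of the knob 18 mm above this point.
- soup_cup_center (a point): Bystander: clear cup with soup, 114 mm across and 88 mm tall, standing at the left of the work; this point is its centre, 44 mm up.
- spice_jar_center (a point): Bystander: small glass spice jar with a green cap, 42 mm across and 87 mm tall, standing at the right of the work; this point is its middle, 42 mm up. The oven front rises straight behind the work at x = 0.63 m, 0.5 m high: carry things straight across in front of it.

How it is judged (in metres and radians):
At the end, for the whole second after the job is handed in: Each of the four lids sits on the pot of its own size: centre within 11 mm of the mouth's centre, plate down on the rim (knob's middle 13 to 22 mm above the rim), lid and pot level within 4 degrees, lids at rest (horizontal distance between lid_xs_knob and pot_xs_mouth below 0.011 m and z of lid_xs_knob in the frame of pot_xs_mouth between 0.013 and 0.022 m and angle between each of lid_xs_knob, pot_xs_mouth, lid_s_knob, pot_s_mouth, lid_m_knob, pot_m_mouth, lid_l_knob, pot_l_mouth's own z axis and vertical below 0.07 rad and linear speed of each of lid_xs, lid_s, lid_m, lid_l below 0.02 m/s and horizontal distance between lid_s_knob and pot_s_mouth below 0.011 m and z of lid_s_knob in the frame of pot_s_mouth between 0.013 and 0.022 m and horizontal distance between lid_m_knob and pot_m_mouth below 0.011 m and z of lid_m_knob in the frame of pot_m_mouth between 0.013 and 0.022 m and horizontal distance between lid_l_knob and pot_l_mouth below 0.011 m and z of lid_l_knob in the frame of pot_l_mouth between 0.013 and 0.022 m); the robot touches nothing.
It fails at once if a pot is tipped over or shoved more than 4 cm (angle between any of pot_xs_mouth, pot_s_mouth, pot_m_mouth, pot_l_mouth's own z axis and vertical above 0.5 rad or distance of any of pot_xs_mouth, pot_s_mouth, pot_m_mouth, pot_l_mouth from where it was at the start of the episode above 0.04 m).
It fails at once if the cup of soup is moved more than 3 cm or tipped over (distance of soup_cup_center from where it was at the start of the episode above 0.03 m or angle between soup_cup_center's own z axis and vertical above 0.5 rad).
It fails at once if the spice jar is moved more than 3 cm or tipped over (distance of spice_jar_center from where it was at the start of the episode above 0.03 m or angle between spice_jar_center's own z axis and vertical above 0.5 rad).
It also fails if it takes over 128 s, if anything falls off the work surface, if the arm or the gripper's body presses on something with over 40 N, if the wrist force passes 120 N, or if a joint passes its speed limit or range.

ROBOT

A 6-joint arm with a two-finger parallel gripper is mounted at the origin on a cart in front of the work surface, level with it; the furniture and walls round the work are solid. World frame = base frame: x ahead of the robot, y to its left, z up, the work surface at z = 0. Lengths are in mm, angles in rad, forces in N, time in s.
With the tool pointing down it reaches from about 350 to 775 mm from the base axis. Payload 7.3 kg.
Tool frame: the origin (TCP) lies between the finger pads; the fingertips stand 25 mm ahead of it and the grasp point (between the pads) lies 6 mm ahead of it; z points along the fingers, y is the line along which they close (so a half turn about z gives the same grasp; the last joint's range is limited). The gripper opens to 92 mm and grips with 3 to 60 N. Pads are 19 mm wide; open, the fingers measure 130 mm over their backs; the gripper's body (75 mm by 190 mm) begins 47 mm behind the grasp point.
Start: joints at [1.146, 0.342, 1.524, -0, 1.275, -0.146], TCP at [144.466, 504.753, 216.241] pointing down, gripper open.
Joint ranges: [-2.53, 2.53], [-0.77, 2.02], [0.04, 2.7], [-1, 4.14], [0.28, 2.66], [-3.11, 3.11]. Speed limits (rad/s): [2.57, 2.57, 3.14, 3.14, 3.14, 3.14].

INTERFACE

Orientations are given as [roll, pitch, yaw] about the fixed x, y, z axes, in that order (R = Rz(yaw) Ry(pitch) Rx(roll)).
In Python, from plant import bot gives the robot as it stands.
- The arm moves only by the tool play_rows, never from a script. Its argument "commands" is a list of rows, each an object of numbers: "x", "y", "z": the shift along the tool's x, y, z in m; "twist": the turn about the tool's z in degrees. In form: [{"x": .., "y": .., "z": .., "twist": ..}, ...]. A call has exactly 8 rows; each row is the pose to reach, as a shift and turn from the pose commanded when the call began, along the tool's axes at that moment; what a row does not reach only later rows make up. A row lasts 1/10 s, in which the tool goes at most 50 mm and 8.59 degrees, less where a joint would pass 70% of its speed; a pose out of reach is approached as far as the arm can. A call with a gripper value outside its range is refused whole. "jaw" is the closure, from 0 (fully open) to 1 (shut), set as the call begins (left out, the last holds). The fingers move at their own pace and stop on an object; the grip force is fixed at half the most. Time passes only in rows, so rows that repeat a pose let the fingers close, or fill a call up. It gives the time, the measured TCP pose, the force, the opening and the grip force at its end, in the units of the state.
- bot.get_obs(): the state, without advancing time (a new reading comes with each control period).
- bot.capture(name): name is "side" or "top" or "wrist"; returns a dict with "pixels" (400x640x3 uint8, red, green, blue), "fx", "fy", "cx", "cy" (pixels), "k1" (the pictures are not rectified: a ray, as slopes to the right and down, at radius r is drawn at 1 + k1 r^2 times it, then the intrinsics apply), "eye" and "rotation" of the camera in the world. Camera axes: x right, y down, z forward; pixel columns grow to the right and rows downward; lengths in mm; the calibration is good to about 2 mm. A picture is of the moment at which its call begins. There is no depth.
- bot.close_job(): hands the job in; it is judged then, once.
The state is a dict: "time": time; "joint_positions": joint angles; "dq": joint speeds; "tau": joint torques, N m; "tool_pos": TCP position; "tcp_rot": TCP orientation; "contact_force": force on the tool from outside, world axes, zero at the start; "moment": the same for the moment, N m; "grip_width": finger opening in mm; "finger_force": force on a finger pad.
Only numpy, scipy, OpenCV 4.12 (cv2) and the standard library are available. Lean on these libraries where they do the work, as an engineer would, in place of code of your own. Each camera call takes 0.05 s, during which the arm holds its last target. There are 200 camera calls.

## Working session

There is one attempt and no reset: what is moved stays moved. The work goes in short steps, Python scripts to look and compute and a tool call to move; the robot and the scene stay as the last step left them, time stands still between calls to the robot, and variables do not carry over. Pictures are saved under pics/ and viewed, at most 14 in all, crops included, and the job is handed in when it is done.

Besides the shell and the picture viewer there is one more tool, called after "Call:" as a command line: name --argument value ..., lists and objects as JSON in quotes. play_rows: Moves the arm, as the interface text tells. Its arguments: {"type":"object","properties":{"commands":{"type":"array"},"jaw":{"type":"number"}},"required":["commands"]}

```bash
mkdir -p pics; ls
python3 - <<'E'
from plant import bot
import cv2,pickle
d={}
for n in("side","top"):
    c=bot.capture(n);d[n]=c;cv2.imwrite(f"pics/{n}0.png",c["pixels"][...,::-1])
    print(n,{k:v for k,v in c.items() if k!="pixels"})
pickle.dump(d,open("c0.pkl","wb"))
print(bot.get_obs())
E
```

```text
pics
side {'fx': 449.8633285392783, 'fy': 449.8633285392783, 'cx': 316.9674928718891, 'cy': 191.54791428457352, 'k1': 0.03710733733744897, 'eye': array([  14.59178859, 1104.47482858, 1119.16025934]), 'rotation': array([-2.25520347, -0.01197151, -2.6880024 ])}
top {'fx': 415.58211709165056, 'fy': 415.58211709165056, 'cx': 314.4580455015484, 'cy': 201.89202453462468, 'k1': -0.07124947875485581, 'eye': array([-255.62197152, -203.87033901, 1412.49690027]), 'rotation': array([-2.57934074,  0.01090674, -1.29275835])}
{'time': 0.1, 'joint_positions': array([ 1.14601177e+00,  3.42661599e-01,  1.52490192e+00, -2.03737908e-05,
        1.27540513e+00, -1.46005070e-01]), 'dq': array([-0.00067253, -0.00187988, -0.00221692, -0.00157499, -0.00061664,
       -0.00072193]), 'tau': array([ 2.18625049e-03, -4.31997335e+01, -2.44697535e+01,  7.19484687e-02,
        5.25684643e-02, -1.06722459e-04]), 'tool_pos': array([144.30359552, 504.39267085, 215.61686478]), 'tcp_rot': array([-3.14022847e+00, -1.80912559e-04,  2.86281899e+00]), 'contact_force': array([-0.78342118, -0.69047906,  0.02012187]), 'moment': array([ 0.01170313,  0.01054062, -0.02145626]), 'finger_force': 0.0, 'grip_width': 91.75055102344696}
```

View pics/top0.png

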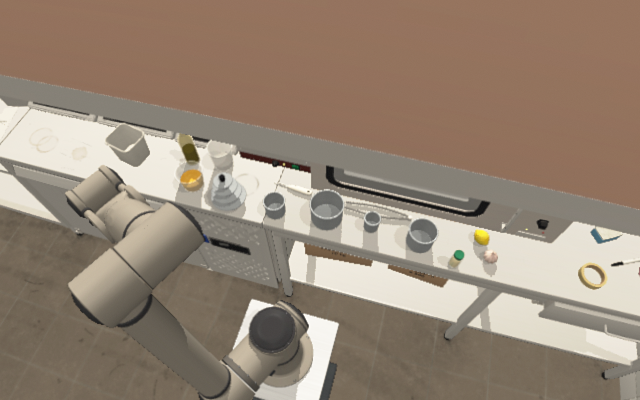

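View pics/side0.png

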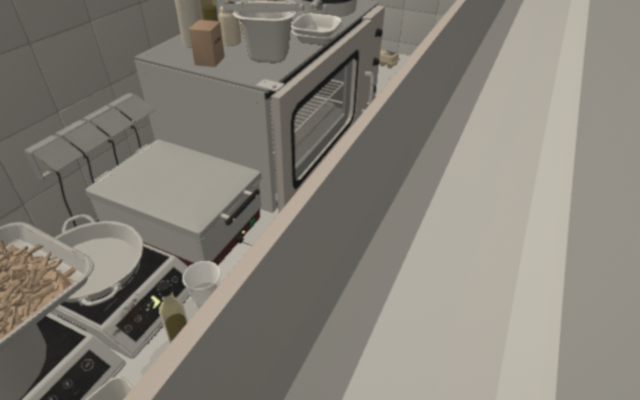

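The top view shows the stack at (227,190), with pots S (274,205), L (327,209), XS (372,221) and M (423,234). The cup is at (190,178) and the jar at (458,257). The side view is blocked by a shelf. Next I'll get rough positions and a wrist view.

```bash
cat > h.py <<'E'
import numpy as np,cv2
from scipy.spatial.transform import Rotation as R
def ray(c,u,v):
    K=np.array([[c["fx"],0,c["cx"]],[0,c["fy"],c["cy"]],[0,0,1]])
    p=cv2.undistortPoints(np.array([[[u,v]]],float),K,np.array([c["k1"],0,0,0,0.]))[0,0]
    return R.from_euler("xyz",c["rotation"]).apply([p[0],p[1],1])
def onz(c,u,v,z):
    d=ray(c,u,v);return c["eye"]+d*(z-c["eye"][2])/d[2]
def proj(c,P):
    q=R.from_euler("xyz",c["rotation"]).inv().apply(np.array(P,float)-c["eye"])
    s=q[:2]/q[2];s=s*(1+c["k1"]*(s@s));return np.array([c["fx"]*s[0]+c["cx"],c["fy"]*s[1]+c["cy"]])
E
python3 - <<'E'
from h import *
from plant import bot
import pickle
d=pickle.load(open("c0.pkl","rb"));c=d["top"]
for n,u,v,z in [("xsknob",222,178,158),("S",274,201,80),("L",327,203,100),("XS",372,217,70),("M",423,230,90),("jar",458,254,87),("soup",191,178,60),("shelf",300,165,500),("shelf",400,180,500)]: print(n,onz(c,u,v,z).round())
im=c["pixels"][150:280,160:480,::-1];cv2.imwrite("pics/topc.png",cv2.resize(im,None,fx=2.5,fy=2.5,interpolation=cv2.INTER_CUBIC))
w=bot.capture("wrist");pickle.dump(w,open("w0.pkl","wb"));print({k:v for k,v in w.items() if k!="pixels"})
cv2.imwrite("pics/w0.png",w["pixels"][...,::-1])
E
```

```text
xsknob [510. 387. 158.]
S [510. 190.  80.]
L [544.  -9. 100.]
XS [ 547. -183.   70.]
M [ 531. -372.   90.]
jar [ 471. -506.   87.]
soup [536. 556.  60.]
shelf [399.  35. 500.]
shelf [ 423. -239.  500.]
{'fx': 279.26672492733894, 'fy': 279.26672492733894, 'cx': 321.8272113600462, 'cy': 195.68762807557258, 'k1': -0.006808912113334267, 'eye': array([ 77.68886232, 524.93385734, 384.583161  ]), 'rotation': array([2.87830809e+00, 2.29876141e-03, 1.29162933e+00])}
```

View pics/topc.png

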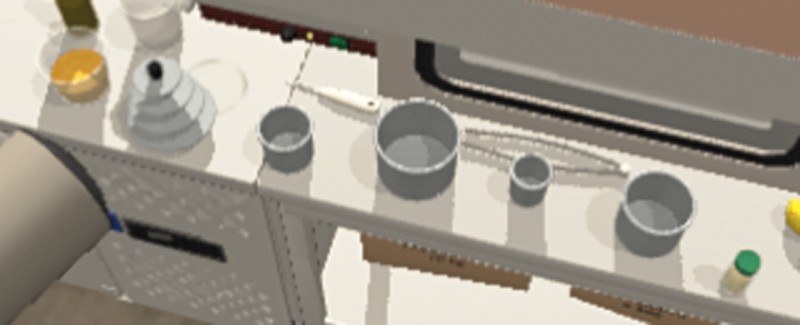

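View pics/w0.png

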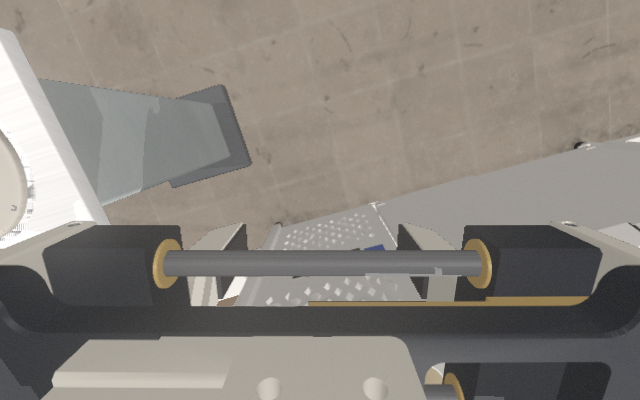

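The close crop confirms the layout. The wrist view sees only floor past the gripper at (320,263). Before moving, I'll work out where the overhead board edge runs from the two views.

Run:
```python
from h import *
import pickle
d=pickle.load(open("c0.pkl","rb"));t,s=d["top"],d["side"]
def plane(c,a,b): return np.cross(ray(c,*a),ray(c,*b))
def tri(n,tl,sl):
    n1,n2=plane(t,*tl),plane(s,*sl)
    for y in (300,0,-300): # solve x,z at y
        A=np.array([[n1[0],n1[2]],[n2[0],n2[2]]]);b=np.array([n1@t["eye"]-n1[1]*y,n2@s["eye"]-n2[1]*y])
        print(n,y,np.linalg.solve(A,b).round())
tri("lower",((200,130),(440,172)),((455,0),(250,240)))
tri("upper",((200,105),(440,148)),((505,0),(330,200)))
print(proj(t,[630,0,500]),proj(t,[630,0,0]),proj(s,[630,0,500]),proj(s,[510,387,100]),proj(s,[540,0,100]))
w=pickle.load(open("w0.pkl","rb"));print(R.from_euler("xyz",w["rotation"]).as_matrix()[:,2])
```

```text
lower 300 [198. 813.]
lower 0 [146. 897.]
lower -300 [ 93. 982.]
upper 300 [-101. 1221.]
upper 0 [-174. 1314.]
upper -300 [-247. 1406.]
[333.25214472 108.98150706] [329.91678475 198.13387927] [291.74016556  86.46894611] [267.78209536 275.20036865] [316.82500709 196.20495816]
[ 0.2495661  -0.07384772 -0.96553782]
```

Call:
play_rows --commands '[{"x": 0, "y": 0, "z": -0.04, "twist": 0}, {"x": -0.05, "y": 0, "z": -0.08, "twist": -4}, {"x": -0.1, "y": 0, "z": -0.085, "twist": -8}, {"x": -0.15, "y": -0.01, "z": -0.085, "twist": -12}, {"x": -0.2, "y": -0.01, "z": -0.085, "twist": -16}, {"x": -0.25, "y": -0.01, "z": -0.085, "twist": -16}, {"x": -0.3, "y": -0.01, "z": -0.085, "twist": -16}, {"x": -0.345, "y": -0.01, "z": -0.085, "twist": -16}]'

```text
time: 0.95
tool_pos: [467.6, 401.3, 301.0]
tcp_rot: [-3.142, -0.0, -3.141]
contact_force: [0.0, 2.8, 0.2]
grip_width: 92.1
finger_force: 0.0
```

```bash
cat > look.py <<'E'
import sys,pickle
from plant import bot
from h import *
n=sys.argv[1]
w=bot.capture("wrist");pickle.dump(w,open(n+".pkl","wb"));cv2.imwrite(f"pics/{n}.png",w["pixels"][...,::-1])
o=bot.get_obs();print(o["time"],o["tool_pos"],o["tcp_rot"][2],w["eye"])
E
python3 look.py w1
```

```text
1.0 [474.47163502 397.92480002 299.39617961] 3.136460873329706 [398.19491819 402.47209977 470.00025699]
```

View pics/w1.png

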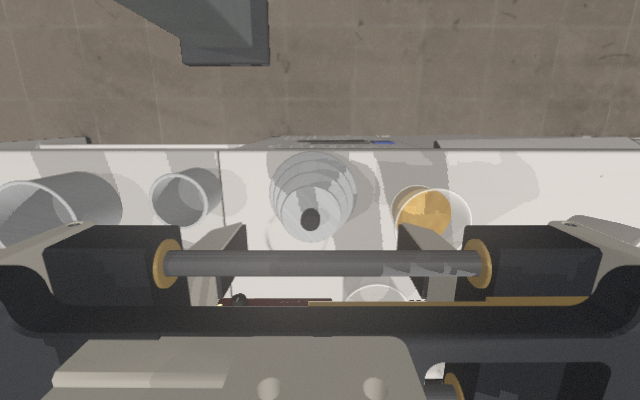

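The wrist view shows the knob at (311,218) on the XS plate, pot S at (182,200), pot L partly at (25,215), and the soup at (432,218).

Run:
```python
from h import *
import pickle
w=pickle.load(open("w1.pkl","rb"));g=w["pixels"].max(2)
m=(g<75).astype(np.uint8);m[:195]=0;m[245:]=0;m[:,:285]=0;m[:,340:]=0
n,l,s,c=cv2.connectedComponentsWithStats(m);i=1+s[1:,4].argmax();print(s[i],c[i],onz(w,*c[i],158),onz(w,*c[i],165))
print("S",onz(w,182,199,80),onz(w,149,199,80),onz(w,216,199,80))
# plate ellipse of XS: bright disc
for y in range(200,246,6): print(y,g[y,262:362:3])
for z in (144,):
  for y in (0,): pass
# predicted outline centre for XS plate at z 142
for P in ([w["eye"][0],0,0],):pass
```

```text
Traceback (most recent call last):
ValueError: attempt to get argmax of an empty sequence
```

Run:
```python
from h import *
import pickle
w=pickle.load(open("w1.pkl","rb"));g=w["pixels"].max(2)
for y in range(200,246,5): print(y,g[y,268:358:3])
m=(g<110).astype(np.uint8);m[:195]=0;m[243:]=0;m[:,:290]=0;m[:,335:]=0
n,l,s,c=cv2.connectedComponentsWithStats(m);i=1+s[1:,4].argmax();print(s[i],c[i],onz(w,*c[i],158),onz(w,*c[i],165))
print("S",onz(w,182,199,80),onz(w,149,199,80),onz(w,216,199,80))
```

```text
200 [220 192 191 177 197 190 191 194 195 193 177 159 156 161 156 155 182 195
 196 196 198 194 196 166 186 183 166 184 177 142]
205 [219 194 184 187 199 182 193 193 196 195 172 157 157 157 157 157 156 191
 192 196 194 197 194 192 173 182 180 182 168 154]
210 [220 219 181 178 176 197 199 193 194 195 193 157 137  81  75  84 104 182
 182 181 192 196 196 198 175 182 179 183 146 164]
215 [219 217 211 170 182 196 193 199 194 191 194 148  82  86  84  82  80  99
 186 182 178 191 195 196 187 182 182 168 161 159]
220 [216 202 214 217 185 193 193 194 196 199 193  91  89  92  86  83  89  93
 182 186 183 193 190 194 184 184 168 162 176 178]
225 [217 217 216 216 217 187 194 193 196 193 196 157  90  88  90  89  87 172
 194 196 194 196 192 189 185 179 179 179 178 178]
230 [214 217 217 216 216 216 200 197 194 191 195 193 195 116  91 132 192 193
 195 196 194 193 197 183 178 178 179 178 179 180]
235 [210 216 217 216 217 217 216 216 195 197 193 195 194 196 197 193 194 193
 194 195 193 201 179 179 179 179 179 178 178 179]
240 [191 217 217 216 217 218 217 218 217 217 214 196 193 196 194 200 195 194
 202 203 213 217 177 177 176 177 178 176 178 178]
245 [182 207 216 216 216 217 216 216 217 216 218 217 218 217 216 217 217 216
 214 207 217 217 214 179 177 178 178 179 177 177]
[301 208  19  23 339] [310.0560472  219.09734513] [510.83361739 388.19540729 158.        ] [508.30646916 388.51571744 165.        ]
S [508.15707344 198.71938339  80.        ] [508.17450115 150.46995739  80.        ] [508.14017999 248.29400181  80.        ]
```

Call:
play_rows --commands '[{"y": -0.04}, {"y": -0.09}, {"y": -0.14}, {"y": -0.19}, {"y": -0.24}, {"y": -0.29}, {"y": -0.33}, {"y": -0.35}]'

```text
invalid input at $.commands[0]: expected keys x, y, z, twist
```

```bash
python3 look.py w2
```

```text
1.05 [471.05669796 399.28239404 299.11035507] 3.135879110047581 [404.63452504 399.88463332 468.15421837]
```

Call:
play_rows --commands '[{"y": -0.04}, {"y": -0.09}, {"y": -0.14}, {"y": -0.19}, {"y": -0.24}, {"y": -0.28}, {"y": -0.3}, {"y": -0.3}]'

```text
invalid input at $.commands[0]: expected keys x, y, z, twist
```

```bash
python3 look.py w3
python3 - <<'E'
import cv2,numpy as np
cv2.imwrite("pics/w23.png",np.vstack([cv2.imread("pics/w2.png")[110:300],cv2.imread("pics/w3.png")[110:300]]))
E
```

```text
1.1 [468.32951797 400.58596978 299.48292832] 3.1376359415861095 [401.68751979 401.21216883 468.06466045]
```

View pics/w23.png

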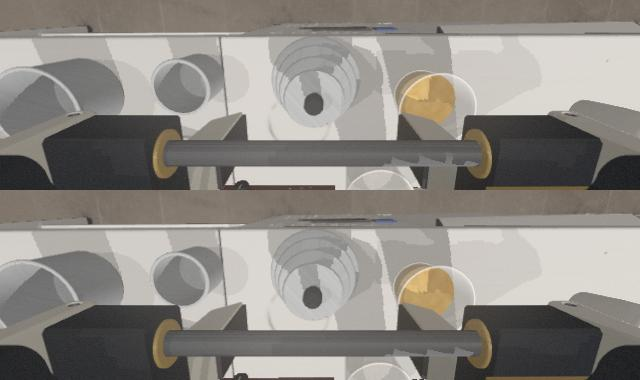

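The same view is repeated because the moves were refused: every row needs all four keys. I'll resend with full keys.

Call:
play_rows --commands '[{"x": 0, "y": -0.04, "z": 0, "twist": 0}, {"x": 0, "y": -0.09, "z": 0, "twist": 0}, {"x": 0, "y": -0.14, "z": 0, "twist": 0}, {"x": 0, "y": -0.19, "z": 0, "twist": 0}, {"x": 0, "y": -0.24, "z": 0, "twist": 0}, {"x": 0, "y": -0.29, "z": 0, "twist": 0}, {"x": 0, "y": -0.34, "z": 0, "twist": 0}, {"x": 0, "y": -0.36, "z": 0, "twist": 0}]'

```text
time: 1.9
tool_pos: [464.9, 39.9, 301.4]
tcp_rot: [-3.141, 0.0, 3.14]
contact_force: [-0.7, 0.5, 0.6]
grip_width: 91.6
finger_force: 0.0
```

```bash
python3 look.py tmp; python3 look.py w2
```

```text
1.95 [465.16329406  38.71958514 301.37766651] 3.139365307795934 [395.47585673  41.22628277 470.37073027]
2.0 [465.29437269  40.87624179 301.38069349] 3.1390938675152067 [395.75001656  40.28896093 470.3332173 ]
```

Call:
play_rows --commands '[{"x": 0, "y": -0.04, "z": 0, "twist": 0}, {"x": 0, "y": -0.09, "z": 0, "twist": 0}, {"x": 0, "y": -0.14, "z": 0, "twist": 0}, {"x": 0, "y": -0.19, "z": 0, "twist": 0}, {"x": 0, "y": -0.24, "z": 0, "twist": 0}, {"x": 0, "y": -0.29, "z": 0, "twist": 0}, {"x": 0, "y": -0.3, "z": 0, "twist": 0}, {"x": 0, "y": -0.3, "z": 0, "twist": 0}]'

```text
time: 2.8
tool_pos: [466.4, -257.4, 300.6]
tcp_rot: [3.14, -0.001, 3.141]
contact_force: [0.2, 0.7, 0.5]
grip_width: 91.6
finger_force: 0.0
```

```bash
python3 look.py tmp; python3 look.py w3
python3 - <<'E'
import cv2,numpy as np
cv2.imwrite("pics/w23.png",np.vstack([cv2.imread("pics/w2.png")[110:300],cv2.imread("pics/w3.png")[110:300]]))
E
```

```text
2.85 [ 466.49997557 -256.11953799  300.81634386] -3.1407031398612917 [ 397.11836867 -256.43213061  469.54573063]
2.9 [ 466.57337429 -255.52336823  301.11409558] -3.139503501272208 [ 397.15324317 -255.30915191  469.81258811]
```

View pics/w23.png

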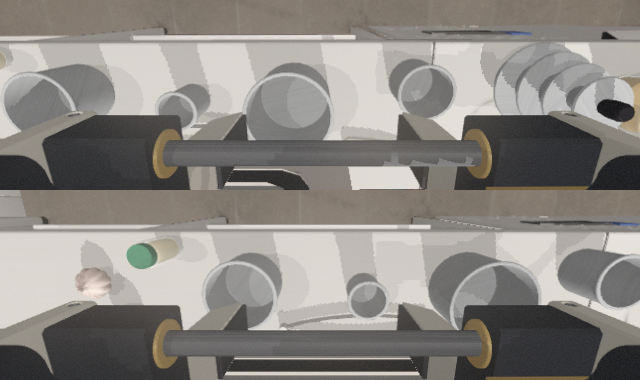

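The top half (w2) shows rims S (427,201), L (288,223), XS (177,220) and M (39,214). The bottom half (w3) shows M (240,~218), XS (367,220), L (495,~225) and the jar at (142,175). Next I'll fit rim circles to the bright rim points cast onto the rim plane.

```bash
cat > rim.py <<'E'
from h import *
from scipy.optimize import least_squares
from scipy.ndimage import map_coordinates
import pickle
POT={"XS":(70,28.25),"S":(80,39.25),"M":(90,50.25),"L":(100,61.25)}
def rim(c,name,u,v):
    z,r=POT[name];g=cv2.GaussianBlur(c["pixels"].min(2).astype(float),(0,0),.7)
    x0,y0=onz(c,u,v,z)[:2]
    for it in range(3):
        P=[]
        for a in np.radians(np.arange(60,301,5)):   # camera-side arc, clear of the fingers
            rr=np.arange(r-(12,8,5)[it],r+(12,8,5)[it],.5)
            q=np.array([proj(c,[x0+k*np.cos(a),y0+k*np.sin(a),z]) for k in rr])
            s=map_coordinates(g,[q[:,1],q[:,0]],order=1)
            h=s-np.convolve(np.pad(s,6,mode="edge"),np.ones(13)/13,"valid")
            i=h.argmax()
            if h[i]>6: P.append([x0+rr[i]*np.cos(a),y0+rr[i]*np.sin(a)])
        P=np.array(P)
        f=least_squares(lambda p:np.hypot(P[:,0]-p[0],P[:,1]-p[1])-r,[x0,y0],loss="soft_l1",f_scale=1.)
        x0,y0=f.x
    return x0.round(1),y0.round(1),len(P),np.median(np.abs(f.fun)).round(2)
if __name__=="__main__":
    a=pickle.load(open("w2.pkl","rb"));b=pickle.load(open("w3.pkl","rb"))
    for n,u,v in (("S",427,201),("L",288,223),("XS",177,220),("M",39,214)): print("w2",n,rim(a,n,u,v))
    for n,u,v in (("M",240,218),("XS",367,220),("L",495,225)): print("w3",n,rim(b,n,u,v))
E
python3 rim.py
python3 - <<'E'
from h import *
import pickle
for f in("w2","w3"):
    w=pickle.load(open(f+".pkl","rb"))
    print(f,*[onz(w,*p).round() for p in ([(399,201,80),(455,201,80),(245,223,100),(332,223,100),(157,220,70),(197,220,70)] if f=="w2" else [(203,215,90),(278,215,90),(348,220,70),(387,220,70)])])
w=pickle.load(open("tmp.pkl","rb"))
E
```

```text
w2 S (np.float64(512.4), np.float64(191.6), 49, np.float64(0.49))
w2 L (np.float64(540.3), np.float64(-8.7), 49, np.float64(0.41))
w2 XS (np.float64(543.9), np.float64(-184.3), 44, np.float64(0.44))
w2 M (np.float64(530.9), np.float64(-374.8), 45, np.float64(0.59))
w3 M (np.float64(530.6), np.float64(-373.8), 47, np.float64(0.43))
w3 XS (np.float64(543.6), np.float64(-184.9), 49, np.float64(0.49))
w3 L (np.float64(540.6), np.float64(-10.1), 42, np.float64(0.45))
w2 [509. 151.  80.] [509. 233.  80.] [535. -70. 100.] [535.  53. 100.] [ 542. -213.   70.] [ 542. -151.   70.]
w3 [ 528. -426.   90.] [ 528. -318.   90.] [ 543. -215.   70.] [ 543. -156.   70.]
```

Call:
play_rows --commands '[{"x": 0, "y": 0.04, "z": 0, "twist": 0}, {"x": 0, "y": 0.09, "z": 0, "twist": 0}, {"x": 0, "y": 0.14, "z": 0, "twist": 0}, {"x": 0, "y": 0.19, "z": 0, "twist": 0}, {"x": 0, "y": 0.24, "z": 0, "twist": 0}, {"x": 0, "y": 0.29, "z": 0, "twist": 0}, {"x": 0, "y": 0.34, "z": 0, "twist": 0}, {"x": 0, "y": 0.38, "z": 0, "twist": 0}]'

```text
time: 3.7
tool_pos: [464.0, 127.1, 301.9]
tcp_rot: [3.14, 0.001, -3.137]
contact_force: [0.5, -0.5, 0.5]
grip_width: 91.7
finger_force: 0.0
```

Call:
play_rows --commands '[{"x": 0, "y": 0.05, "z": 0, "twist": 0}, {"x": -0.01, "y": 0.1, "z": 0, "twist": 0}, {"x": -0.02, "y": 0.15, "z": 0, "twist": 0}, {"x": -0.03, "y": 0.2, "z": 0.02, "twist": 0}, {"x": -0.04, "y": 0.24, "z": 0.04, "twist": 0}, {"x": -0.042, "y": 0.26, "z": 0.05, "twist": 0}, {"x": -0.042, "y": 0.266, "z": 0.05, "twist": 0}, {"x": -0.042, "y": 0.266, "z": 0.05, "twist": 0}]'

```text
time: 4.5
tool_pos: [506.0, 390.1, 251.6]
tcp_rot: [3.142, -0.0, -3.138]
contact_force: [0.3, -0.4, -0.2]
grip_width: 91.8
finger_force: 0.0
```

```bash
cat > knob.py <<'E'
import sys,pickle
from plant import bot
from h import *
ztop=float(sys.argv[1])+14
bot.capture("wrist");w=bot.capture("wrist");o=bot.get_obs();print(o["time"],o["tool_pos"].round(1),o["tcp_rot"].round(4),w["eye"].round(1))
cv2.imwrite("pics/knob.png",w["pixels"][...,::-1]);pickle.dump(w,open("knob.pkl","wb"))
g=w["pixels"].max(2);u,v=proj(w,[510,388,ztop]);u,v=int(u),int(v);print(u,v)
m=(g<120).astype(np.uint8);k=np.zeros_like(m);k[v-30:v+30,u-30:u+30]=1;m*=k
n,l,s,c=cv2.connectedComponentsWithStats(m)
for i in range(1,n):
    if s[i,4]>60:
        x,y,ww,hh,_=s[i];print(s[i],"near top edge",onz(w,c[i][0],y+hh,ztop),"mid",onz(w,*c[i],ztop-10))
E
python3 knob.py 158
```

```text
4.6 [507.3 388.3 252.8] [ 3.1409e+00  1.7000e-03 -3.1405e+00] [437.2 389.9 421.2]
319 201
[309 185  23  27 487] near top edge [520.46809691 388.49028235 172.        ] mid [509.75892254 388.42475472 162.        ]
```

Call:
play_rows --commands '[{"x": -0.002, "y": -0.001, "z": 0.02, "twist": 0}, {"x": -0.002, "y": -0.001, "z": 0.04, "twist": 0}, {"x": -0.002, "y": -0.001, "z": 0.055, "twist": 0}, {"x": -0.002, "y": -0.001, "z": 0.068, "twist": 0}, {"x": -0.002, "y": -0.001, "z": 0.075, "twist": 0}, {"x": -0.002, "y": -0.001, "z": 0.078, "twist": 0}, {"x": -0.002, "y": -0.001, "z": 0.078, "twist": 0}, {"x": -0.002, "y": -0.001, "z": 0.078, "twist": 0}]'

```text
time: 5.4
tool_pos: [510.2, 387.5, 174.1]
tcp_rot: [3.141, 0.001, -3.141]
contact_force: [0.9, -0.4, -0.5]
grip_width: 91.9
finger_force: 0.0
```

Call:
play_rows --commands '[{"x": 0, "y": 0, "z": 0, "twist": 0}, {"x": 0, "y": 0, "z": 0, "twist": 0}, {"x": 0, "y": 0, "z": 0, "twist": 0}, {"x": 0, "y": 0, "z": 0, "twist": 0}, {"x": 0, "y": 0, "z": 0, "twist": 0}, {"x": 0, "y": 0, "z": 0, "twist": 0}, {"x": 0, "y": 0, "z": 0, "twist": 0}, {"x": 0, "y": 0, "z": 0, "twist": 0}]' --jaw 1

```text
time: 6.2
tool_pos: [509.8, 387.4, 173.2]
tcp_rot: [3.142, 0.0, -3.141]
contact_force: [-1.3, -0.5, -0.2]
grip_width: 32.1
finger_force: 0.0
```

Call:
play_rows --commands '[{"x": 0, "y": 0, "z": 0, "twist": 0}, {"x": 0, "y": 0, "z": 0, "twist": 0}, {"x": 0, "y": 0, "z": 0, "twist": 0}, {"x": 0, "y": 0, "z": -0.01, "twist": 0}, {"x": 0, "y": 0, "z": -0.03, "twist": 0}, {"x": 0, "y": 0, "z": -0.05, "twist": 0}, {"x": 0, "y": 0, "z": -0.07, "twist": 0}, {"x": 0, "y": 0, "z": -0.08, "twist": 0}]'

```text
time: 7.0
tool_pos: [510.4, 387.8, 256.1]
tcp_rot: [3.14, 0.003, -3.141]
contact_force: [-0.3, 0.7, 0.8]
grip_width: -0.1
finger_force: 0.0
```

```bash
python3 knob.py 158; python3 -c "
import cv2;cv2.imwrite('pics/k1.png',cv2.resize(cv2.imread('pics/knob.png')[120:320,150:480],None,fx=2,fy=2))"
```

```text
7.1 [510.4 387.8 255.3] [ 3.1396  0.0032 -3.1411] [440.5 388.6 425.6]
320 195
[310 180  23  26 473] near top edge [520.25485635 388.46402891 172.        ] mid [509.82743389 388.46575631 162.        ]
```

View pics/k1.png

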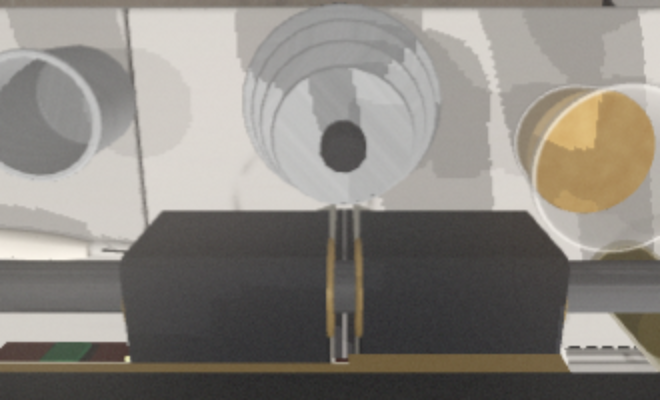

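The stack is undisturbed, with the knob still at (320,195) in the full image, so the fingers shut without taking it. I'll check the knob's height by triangulating from w2, which looks at it obliquely.

Run:
```python
from h import *
import pickle
a=pickle.load(open("w2.pkl","rb"));b=pickle.load(open("knob.pkl","rb"))
g=a["pixels"].max(2)[195:245,585:640]
m=(g<110).astype(np.uint8);n,l,s,c=cv2.connectedComponentsWithStats(m);i=1+s[1:,4].argmax();print(s[i]+[585,195,0,0,0],c[i]+[585,195])
for z in(186,172,158,144): print(z,proj(a,[509,388.4,z]),proj(b,[509,388.4,z]))
o=[proj(a,[509,388.4+dy,z]) for dy,z in((-11.5,144),(11.5,172))];print(o)
print([t:=__import__("plant").bot.get_obs()][0])
```

```text
[597 209  38  23 631] [615.50237718 219.91125198]
186 [640.87096307 227.42641581] [321.18989949 198.66945139]
172 [627.51289086 222.90490766] [321.19772585 194.57838425]
158 [615.22120777 218.74691234] [321.20478864 190.88729072]
144 [603.87423301 214.91064637] [321.21119435 187.54027076]
[array([594.68372843, 214.93374103]), array([637.43983123, 222.87515497])]
{'time': 7.1, 'joint_positions': array([ 5.30200878e-01,  5.39104222e-01,  1.10296306e+00,  9.42182088e-05,
        1.49574117e+00, -1.04107854e+00]), 'dq': array([-0.00091621,  0.02568172,  0.04961201,  0.00013144, -0.02871281,
        0.00091847]), 'tau': array([-2.97348015e-02, -5.50247133e+01, -2.66229165e+01,  6.32816664e-03,
        3.55916116e-01, -2.19248582e-04]), 'tool_pos': array([510.40441045, 387.78676445, 255.31293751]), 'tcp_rot': array([ 3.13959943,  0.00321808, -3.14111966]), 'contact_force': array([-0.2696977 , -0.24595566, -0.38647384]), 'moment': array([ 0.06844301,  0.00048631, -0.05076469]), 'finger_force': 0.0, 'grip_width': 0.7101296912417157}
```

Call:
play_rows --commands '[{"x": 0, "y": 0, "z": 0, "twist": 0}, {"x": 0, "y": 0, "z": 0, "twist": 0}, {"x": 0, "y": 0, "z": 0, "twist": 0}, {"x": 0, "y": 0, "z": 0, "twist": 0}, {"x": 0, "y": 0, "z": 0.02, "twist": 0}, {"x": 0, "y": 0, "z": 0.03, "twist": 0}, {"x": 0, "y": 0, "z": 0.04, "twist": 0}, {"x": 0, "y": 0, "z": 0.05, "twist": 0}]' --jaw 0.4

```text
time: 7.9
tool_pos: [509.8, 387.4, 202.6]
tcp_rot: [3.142, -0.0, -3.141]
contact_force: [0.6, 0.5, 0.1]
grip_width: 54.3
finger_force: 0.0
```

Call:
play_rows --commands '[{"x": 0.001, "y": 0.001, "z": 0.01, "twist": 0}, {"x": 0.001, "y": 0.001, "z": 0.02, "twist": 0}, {"x": 0.001, "y": 0.001, "z": 0.026, "twist": 0}, {"x": 0.001, "y": 0.001, "z": 0.03, "twist": 0}, {"x": 0.001, "y": 0.001, "z": 0.032, "twist": 0}, {"x": 0.001, "y": 0.001, "z": 0.032, "twist": 0}, {"x": 0.001, "y": 0.001, "z": 0.032, "twist": 0}, {"x": 0.001, "y": 0.001, "z": 0.032, "twist": 0}]'

```text
time: 8.7
tool_pos: [509.0, 388.5, 171.7]
tcp_rot: [3.141, 0.001, -3.141]
contact_force: [0.3, -0.7, 0.2]
grip_width: 54.9
finger_force: 0.0
```

Call:
play_rows --commands '[{"x": 0, "y": 0, "z": 0, "twist": 0}, {"x": 0, "y": 0, "z": 0, "twist": 0}, {"x": 0, "y": 0, "z": 0, "twist": 0}, {"x": 0, "y": 0, "z": 0, "twist": 0}, {"x": 0, "y": 0, "z": 0, "twist": 0}, {"x": 0, "y": 0, "z": 0, "twist": 0}, {"x": 0, "y": 0, "z": 0, "twist": 0}, {"x": 0, "y": 0, "z": 0, "twist": 0}]' --jaw 1

```text
time: 9.5
tool_pos: [508.8, 388.4, 171.3]
tcp_rot: [3.141, 0.0, -3.141]
contact_force: [-0.9, 0.1, -0.8]
grip_width: 0.5
finger_force: 0.0
```

The grip width is 0.5 mm with the pads nominally around the knob, so something is off. I'll look.

```bash
python3 knob.py 158
python3 - <<'E'
import cv2,pickle
from h import *
from plant import bot
w=pickle.load(open("knob.pkl","rb"));k=cv2.imread('pics/knob.png')
t=bot.capture("top")["pixels"][150:230,180:310,::-1]
a=cv2.resize(k[60:320,190:450],None,fx=1.5,fy=1.5);b=cv2.resize(t,(390,240));b=np.vstack([b,np.zeros((150,390,3),np.uint8)])
cv2.imwrite('pics/k2.png',np.hstack([a,b]))
print(proj(w,[509,388,172]),proj(w,[509,388,146]))
E
```

```text
9.6 [508.8 388.4 171.2] [ 3.1415  0.     -3.1411] [439.4 389.5 340.2]
319 233
[ 289  207   60   56 2525] near top edge [531.24438623 387.18148442 172.        ] mid [518.29104319 387.09874773 162.        ]
[319.78193318 231.95186764] [320.06633559 218.33791922]
```

View pics/k2.png

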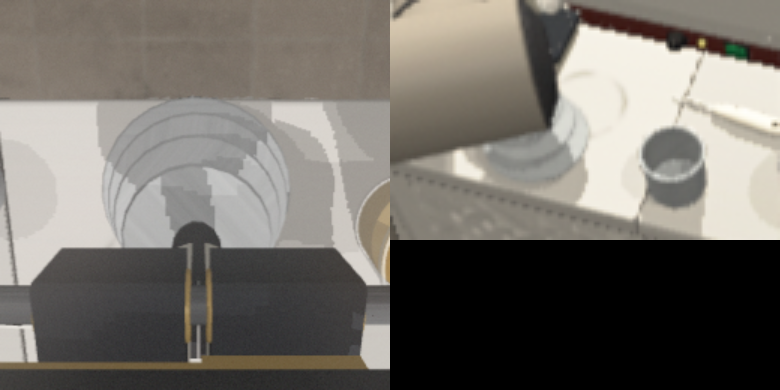

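The image explains it. The fingertips appear at about (320,222), above the knob. From the finger edges in the wrist view (inner edge at (245,225) with half-opening 46 mm), the tips really sit about 157 mm below the camera, roughly 12 mm *above* the reported TCP instead of 25 mm below it. The grip therefore has to go about 36 mm lower. I'll open up and descend in guarded steps.

Call:
play_rows --commands '[{"x": 0, "y": 0, "z": 0, "twist": 0}, {"x": 0, "y": 0, "z": 0, "twist": 0}, {"x": 0, "y": 0, "z": 0, "twist": 0}, {"x": 0, "y": 0, "z": 0, "twist": 0}, {"x": 0, "y": 0, "z": 0, "twist": 0}, {"x": 0, "y": 0, "z": 0, "twist": 0}, {"x": 0, "y": 0, "z": 0.006, "twist": 0}, {"x": 0, "y": 0, "z": 0.012, "twist": 0}]' --jaw 0.4

```text
time: 10.45
tool_pos: [508.8, 388.4, 158.8]
tcp_rot: [3.141, 0.0, -3.141]
contact_force: [0.1, 0.6, 0.4]
grip_width: 54.3
finger_force: 0.0
```

Call:
play_rows --commands '[{"x": 0, "y": 0, "z": 0.002, "twist": 0}, {"x": 0, "y": 0, "z": 0.004, "twist": 0}, {"x": 0, "y": 0, "z": 0.006, "twist": 0}, {"x": 0, "y": 0, "z": 0.008, "twist": 0}, {"x": 0, "y": 0, "z": 0.01, "twist": 0}, {"x": 0, "y": 0, "z": 0.012, "twist": 0}, {"x": 0, "y": 0, "z": 0.012, "twist": 0}, {"x": 0, "y": 0, "z": 0.012, "twist": 0}]'

```text
time: 11.25
tool_pos: [508.8, 388.4, 147.2]
tcp_rot: [3.141, 0.0, -3.141]
contact_force: [0.2, 0.7, -0.1]
grip_width: 55.2
finger_force: 0.0
```

Call:
play_rows --commands '[{"x": 0, "y": 0, "z": 0, "twist": 0}, {"x": 0, "y": 0, "z": 0, "twist": 0}, {"x": 0, "y": 0, "z": 0, "twist": 0}, {"x": 0, "y": 0, "z": 0, "twist": 0}, {"x": 0, "y": 0, "z": 0, "twist": 0}, {"x": 0, "y": 0, "z": 0, "twist": 0}, {"x": 0, "y": 0, "z": 0, "twist": 0}, {"x": 0, "y": 0, "z": 0, "twist": 0}]' --jaw 1

```text
time: 12.05
tool_pos: [508.8, 388.4, 147.3]
tcp_rot: [3.142, 0.0, -3.141]
contact_force: [-0.4, -0.2, 0.9]
grip_width: 21.7
finger_force: 30.0
```

The grip holds now (21.7 mm, 30 N). I'll regrip 8 mm deeper for security.

Call:
play_rows --commands '[{"x": 0, "y": 0, "z": 0, "twist": 0}, {"x": 0, "y": 0, "z": 0, "twist": 0}, {"x": 0, "y": 0, "z": 0, "twist": 0}, {"x": 0, "y": 0, "z": 0.002, "twist": 0}, {"x": 0, "y": 0, "z": 0.004, "twist": 0}, {"x": 0, "y": 0, "z": 0.006, "twist": 0}, {"x": 0, "y": 0, "z": 0.008, "twist": 0}, {"x": 0, "y": 0, "z": 0.008, "twist": 0}]' --jaw 0.5

```text
time: 12.85
tool_pos: [508.6, 388.3, 138.8]
tcp_rot: [-3.141, -0.001, -3.141]
contact_force: [0.1, 0.3, 0.5]
grip_width: 46.2
finger_force: 0.0
```

Call:
play_rows --commands '[{"x": 0, "y": 0, "z": 0, "twist": 0}, {"x": 0, "y": 0, "z": 0, "twist": 0}, {"x": 0, "y": 0, "z": 0, "twist": 0}, {"x": 0, "y": 0, "z": 0, "twist": 0}, {"x": 0, "y": 0, "z": 0, "twist": 0}, {"x": 0, "y": 0, "z": 0, "twist": 0}, {"x": 0, "y": 0, "z": 0, "twist": 0}, {"x": 0, "y": 0, "z": 0, "twist": 0}]' --jaw 1

```text
time: 13.65
tool_pos: [508.9, 388.4, 139.3]
tcp_rot: [3.141, 0.0, -3.141]
contact_force: [0.1, 0.0, 0.8]
grip_width: 21.7
finger_force: 30.0
```

Call:
play_rows --commands '[{"x": 0, "y": 0, "z": -0.005, "twist": 0}, {"x": 0, "y": 0, "z": -0.015, "twist": 0}, {"x": 0, "y": 0, "z": -0.03, "twist": 0}, {"x": 0, "y": 0, "z": -0.05, "twist": 0}, {"x": 0, "y": 0, "z": -0.07, "twist": 0}, {"x": 0, "y": 0, "z": -0.09, "twist": 0}, {"x": 0, "y": 0, "z": -0.1, "twist": 0}, {"x": 0, "y": 0, "z": -0.1, "twist": 0}]'

```text
time: 14.45
tool_pos: [509.4, 388.8, 241.3]
tcp_rot: [3.14, 0.003, -3.141]
contact_force: [0.7, 0.0, 0.4]
grip_width: 22.0
finger_force: 30.0
```

```bash
python3 look.py g1
python3 - <<'E'
import cv2
cv2.imwrite('pics/g1c.png',cv2.imread('pics/g1.png')[80:330,120:520])
E
```

```text
14.5 [508.90363504 388.47864567 239.73153666] -3.1410717824286527 [439.47753892 389.5490109  410.0650198 ]
```

View pics/g1c.png

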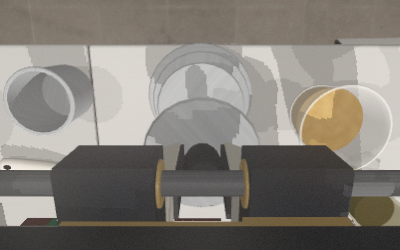

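The lid is held, seen at (320,200) in the full image, with the next plate bare below it. Knob offset is z = TCP + 19. Carrying it to pot XS (544,-184.5).

Call:
play_rows --commands '[{"x": 0, "y": -0.02, "z": 0, "twist": 0}, {"x": 0, "y": -0.06, "z": 0, "twist": 0}, {"x": 0, "y": -0.11, "z": 0, "twist": 0}, {"x": 0, "y": -0.16, "z": 0, "twist": 0}, {"x": 0, "y": -0.21, "z": 0, "twist": 0}, {"x": 0, "y": -0.26, "z": 0, "twist": 0}, {"x": 0, "y": -0.31, "z": 0, "twist": 0}, {"x": 0, "y": -0.36, "z": 0, "twist": 0}]'

```text
time: 15.3
tool_pos: [508.0, 26.5, 238.1]
tcp_rot: [3.141, -0.002, -3.141]
contact_force: [0.2, -0.5, -0.2]
grip_width: 22.2
finger_force: 30.0
```

Call:
play_rows --commands '[{"x": 0, "y": -0.05, "z": 0, "twist": 0}, {"x": -0.01, "y": -0.1, "z": 0, "twist": 0}, {"x": -0.02, "y": -0.15, "z": 0, "twist": 0}, {"x": -0.03, "y": -0.19, "z": 0, "twist": 0}, {"x": -0.035, "y": -0.208, "z": 0.03, "twist": 0}, {"x": -0.035, "y": -0.213, "z": 0.06, "twist": 0}, {"x": -0.035, "y": -0.213, "z": 0.09, "twist": 0}, {"x": -0.035, "y": -0.213, "z": 0.1, "twist": 0}]'

```text
time: 16.1
tool_pos: [541.6, -183.8, 134.8]
tcp_rot: [3.138, -0.007, 3.141]
contact_force: [-0.0, 0.2, -0.7]
grip_width: 22.1
finger_force: 30.0
```

Call:
play_rows --commands '[{"x": 0, "y": 0, "z": 0, "twist": 0}, {"x": 0, "y": 0, "z": 0, "twist": 0}, {"x": 0, "y": 0, "z": 0, "twist": 0}, {"x": 0, "y": 0, "z": 0, "twist": 0}, {"x": 0, "y": 0, "z": 0, "twist": 0}, {"x": 0, "y": 0, "z": 0, "twist": 0}, {"x": 0, "y": 0, "z": 0, "twist": 0}, {"x": 0, "y": 0, "z": 0, "twist": 0}]'

```text
time: 16.9
tool_pos: [544.1, -184.6, 139.3]
tcp_rot: [3.142, 0.0, -3.141]
contact_force: [0.6, -0.4, -0.6]
grip_width: 21.9
finger_force: 30.0
```

Call:
play_rows --commands '[{"x": 0, "y": 0, "z": 0.015, "twist": 0}, {"x": 0, "y": 0, "z": 0.03, "twist": 0}, {"x": 0, "y": 0, "z": 0.042, "twist": 0}, {"x": 0, "y": 0, "z": 0.052, "twist": 0}, {"x": 0, "y": 0, "z": 0.06, "twist": 0}, {"x": 0, "y": 0, "z": 0.065, "twist": 0}, {"x": 0, "y": 0, "z": 0.068, "twist": 0}, {"x": 0, "y": 0, "z": 0.069, "twist": 0}]'

```text
time: 17.7
tool_pos: [544.2, -184.6, 70.1]
tcp_rot: [3.142, 0.0, -3.141]
contact_force: [-0.3, -0.0, -0.0]
grip_width: 21.9
finger_force: 30.0
```

Call:
play_rows --commands '[{"x": 0, "y": 0, "z": 0, "twist": 0}, {"x": 0, "y": 0, "z": 0, "twist": 0}, {"x": 0, "y": 0, "z": 0.0, "twist": 0}, {"x": 0, "y": 0, "z": 0.0, "twist": 0}, {"x": 0, "y": 0, "z": 0, "twist": 0}, {"x": 0, "y": 0, "z": 0, "twist": 0}, {"x": 0, "y": 0, "z": 0, "twist": 0}, {"x": 0, "y": 0, "z": 0, "twist": 0}]' --jaw 0.5

```text
time: 18.5
tool_pos: [544.1, -184.6, 70.2]
tcp_rot: [3.141, 0.0, -3.141]
contact_force: [0.3, -0.2, 0.6]
grip_width: 45.9
finger_force: 0.0
```

Call:
play_rows --commands '[{"x": 0, "y": 0, "z": -0.01, "twist": 0}, {"x": 0, "y": 0, "z": -0.03, "twist": 0}, {"x": 0, "y": 0, "z": -0.06, "twist": 0}, {"x": 0, "y": 0, "z": -0.1, "twist": 0}, {"x": 0, "y": 0, "z": -0.14, "twist": 0}, {"x": 0, "y": 0, "z": -0.165, "twist": 0}, {"x": 0, "y": 0, "z": -0.17, "twist": 0}, {"x": 0, "y": 0, "z": -0.17, "twist": 0}]'

```text
time: 19.3
tool_pos: [544.2, -184.7, 241.1]
tcp_rot: [-3.141, 0.002, -3.141]
contact_force: [-0.4, 0.3, -0.2]
grip_width: 45.6
finger_force: 0.0
```

```bash
python3 look.py tmp; python3 look.py p1
python3 - <<'E'
import cv2
cv2.imwrite('pics/p1c.png',cv2.imread('pics/p1.png')[80:330,120:520])
E
```

```text
19.35 [ 543.67519702 -184.39559169  239.61056397] -3.14115272719661 [ 474.53193981 -183.43135378  409.92056353]
19.4 [ 543.37325825 -184.28309493  238.83288982] -3.1411950913181204 [ 474.39384134 -183.37799027  408.63303708]
```

View pics/p1c.png

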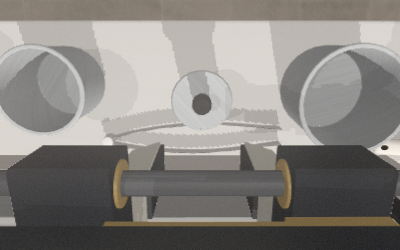

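Lid XS sits flat on its pot (about (322,182) in the full image). Next I'll fetch lid S.

Call:
play_rows --commands '[{"x": 0, "y": 0.03, "z": 0, "twist": 0}, {"x": 0.01, "y": 0.08, "z": 0, "twist": 0}, {"x": 0.02, "y": 0.13, "z": 0, "twist": 0}, {"x": 0.035, "y": 0.18, "z": 0, "twist": 0}, {"x": 0.035, "y": 0.23, "z": 0, "twist": 0}, {"x": 0.035, "y": 0.28, "z": 0, "twist": 0}, {"x": 0.035, "y": 0.33, "z": 0, "twist": 0}, {"x": 0.035, "y": 0.38, "z": 0, "twist": 0}]'

```text
time: 20.2
tool_pos: [507.8, 193.2, 238.5]
tcp_rot: [-3.141, -0.003, -3.141]
contact_force: [-0.0, -0.5, 0.3]
grip_width: 45.9
finger_force: 0.0
```

Call:
play_rows --commands '[{"x": 0, "y": 0.05, "z": 0, "twist": 0}, {"x": 0, "y": 0.1, "z": 0, "twist": 0}, {"x": 0, "y": 0.15, "z": 0, "twist": 0}, {"x": 0, "y": 0.18, "z": 0.02, "twist": 0}, {"x": 0, "y": 0.19, "z": 0.04, "twist": 0}, {"x": 0, "y": 0.193, "z": 0.05, "twist": 0}, {"x": 0, "y": 0.193, "z": 0.05, "twist": 0}, {"x": 0, "y": 0.193, "z": 0.05, "twist": 0}]'

```text
time: 21.0
tool_pos: [509.1, 383.5, 190.2]
tcp_rot: [-3.141, -0.0, 3.141]
contact_force: [0.8, 0.3, -0.1]
grip_width: 46.0
finger_force: 0.0
```

```bash
python3 knob.py 122
```

```text
21.1 [509.6 383.6 191.4] [3.1408e+00 1.6000e-03 3.1407e+00] [439.9 384.7 359.9]
326 206
[314 189  26  30 613] near top edge [520.97166621 388.38656723 136.        ] mid [510.76369657 388.50765079 126.        ]
```

Call:
play_rows --commands '[{"x": 0, "y": 0.005, "z": 0.0, "twist": 0}, {"x": 0, "y": 0.005, "z": 0.02, "twist": 0}, {"x": 0, "y": 0.005, "z": 0.04, "twist": 0}, {"x": 0, "y": 0.005, "z": 0.055, "twist": 0}, {"x": 0, "y": 0.005, "z": 0.07, "twist": 0}, {"x": 0, "y": 0.005, "z": 0.08, "twist": 0}, {"x": 0, "y": 0.005, "z": 0.085, "twist": 0}, {"x": 0, "y": 0.005, "z": 0.087, "twist": 0}]'

```text
time: 21.9
tool_pos: [509.0, 389.4, 103.3]
tcp_rot: [3.141, 0.0, -3.141]
contact_force: [-0.5, -0.4, -0.2]
grip_width: 46.1
finger_force: 0.0
```

Call:
play_rows --commands '[{"x": 0, "y": 0, "z": 0, "twist": 0}, {"x": 0, "y": 0, "z": 0, "twist": 0}, {"x": 0, "y": 0, "z": 0, "twist": 0}, {"x": 0, "y": 0, "z": 0, "twist": 0}, {"x": 0, "y": 0, "z": 0, "twist": 0}, {"x": 0, "y": 0, "z": 0, "twist": 0}, {"x": 0, "y": 0, "z": 0, "twist": 0}, {"x": 0, "y": 0, "z": 0, "twist": 0}]' --jaw 1

```text
time: 22.7
tool_pos: [509.0, 389.5, 103.6]
tcp_rot: [3.141, 0.001, -3.141]
contact_force: [-0.6, -0.9, 4.3]
grip_width: 22.0
finger_force: 30.0
```

Call:
play_rows --commands '[{"x": 0, "y": 0, "z": -0.005, "twist": 0}, {"x": 0, "y": 0, "z": -0.015, "twist": 0}, {"x": 0, "y": 0, "z": -0.03, "twist": 0}, {"x": 0, "y": 0, "z": -0.05, "twist": 0}, {"x": 0, "y": 0, "z": -0.08, "twist": 0}, {"x": 0, "y": 0, "z": -0.1, "twist": 0}, {"x": 0, "y": 0, "z": -0.11, "twist": 0}, {"x": 0, "y": 0, "z": -0.11, "twist": 0}]'

```text
time: 23.5
tool_pos: [509.3, 389.7, 214.9]
tcp_rot: [3.14, 0.002, -3.141]
contact_force: [0.3, -0.9, -0.7]
grip_width: 21.6
finger_force: 30.0
```

Call:
play_rows --commands '[{"x": 0, "y": -0.03, "z": 0, "twist": 0}, {"x": 0, "y": -0.08, "z": 0, "twist": 0}, {"x": -0.003, "y": -0.13, "z": 0, "twist": 0}, {"x": -0.003, "y": -0.17, "z": 0, "twist": 0}, {"x": -0.003, "y": -0.19, "z": 0, "twist": 0}, {"x": -0.003, "y": -0.198, "z": 0.02, "twist": 0}, {"x": -0.003, "y": -0.198, "z": 0.04, "twist": 0}, {"x": -0.003, "y": -0.198, "z": 0.06, "twist": 0}]'

```text
time: 24.3
tool_pos: [511.1, 190.6, 151.3]
tcp_rot: [-3.141, -0.002, 3.141]
contact_force: [0.4, 0.4, -1.3]
grip_width: 21.7
finger_force: 30.0
```

Call:
play_rows --commands '[{"x": 0, "y": 0, "z": 0, "twist": 0}, {"x": 0, "y": 0, "z": 0, "twist": 0}, {"x": 0, "y": 0, "z": 0, "twist": 0}, {"x": 0, "y": 0, "z": 0, "twist": 0}, {"x": 0, "y": 0, "z": 0, "twist": 0}, {"x": 0, "y": 0, "z": 0, "twist": 0}, {"x": 0, "y": 0, "z": 0, "twist": 0}, {"x": 0, "y": 0, "z": 0, "twist": 0}]'

```text
time: 25.1
tool_pos: [511.9, 191.4, 153.3]
tcp_rot: [3.142, 0.0, -3.141]
contact_force: [0.1, 0.2, -1.0]
grip_width: 21.9
finger_force: 30.0
```

Aligned to within 1 mm. Lower 73 mm, release, retreat.

Call:
play_rows --commands '[{"x": 0, "y": 0, "z": 0.015, "twist": 0}, {"x": 0, "y": 0, "z": 0.03, "twist": 0}, {"x": 0, "y": 0, "z": 0.043, "twist": 0}, {"x": 0, "y": 0, "z": 0.054, "twist": 0}, {"x": 0, "y": 0, "z": 0.062, "twist": 0}, {"x": 0, "y": 0, "z": 0.068, "twist": 0}, {"x": 0, "y": 0, "z": 0.071, "twist": 0}, {"x": 0, "y": 0, "z": 0.072, "twist": 0}]'

```text
time: 25.9
tool_pos: [512.0, 191.4, 81.1]
tcp_rot: [3.141, 0.0, -3.141]
contact_force: [-0.2, -0.3, -0.9]
grip_width: 21.9
finger_force: 30.0
```

Call:
play_rows --commands '[{"x": 0, "y": 0, "z": 0, "twist": 0}, {"x": 0, "y": 0, "z": 0, "twist": 0}, {"x": 0, "y": 0, "z": 0.0, "twist": 0}, {"x": 0, "y": 0, "z": 0.0, "twist": 0}, {"x": 0, "y": 0, "z": 0, "twist": 0}, {"x": 0, "y": 0, "z": 0, "twist": 0}, {"x": 0, "y": 0, "z": 0, "twist": 0}, {"x": 0, "y": 0, "z": 0, "twist": 0}]' --jaw 0.5

```text
time: 26.7
tool_pos: [511.9, 191.4, 81.2]
tcp_rot: [3.141, 0.0, -3.141]
contact_force: [0.2, 0.2, -0.1]
grip_width: 45.8
finger_force: 0.0
```

Call:
play_rows --commands '[{"x": 0, "y": 0, "z": -0.01, "twist": 0}, {"x": 0, "y": 0, "z": -0.03, "twist": 0}, {"x": 0, "y": 0, "z": -0.06, "twist": 0}, {"x": 0, "y": 0.03, "z": -0.085, "twist": 0}, {"x": 0.001, "y": 0.08, "z": -0.085, "twist": 0}, {"x": 0.002, "y": 0.12, "z": -0.085, "twist": 0}, {"x": 0.003, "y": 0.16, "z": -0.085, "twist": 0}, {"x": 0.003, "y": 0.198, "z": -0.085, "twist": 0}]'

```text
time: 27.5
tool_pos: [508.5, 391.2, 167.2]
tcp_rot: [3.141, 0.001, -3.141]
contact_force: [0.0, 0.2, 0.0]
grip_width: 45.8
finger_force: 0.0
```

```bash
python3 knob.py 86;cp knob.pkl k3.pkl
```

```text
27.6 [507.8 393.8 166.6] [ 3.1395e+00  7.0000e-04 -3.1368e+00] [438.  396.8 335.8]
310 204
[300 189  25  28 542] near top edge [521.57167845 389.19491174 100.        ] mid [511.51136883 388.95041231  90.        ]
```

Call:
play_rows --commands '[{"x": -0.001, "y": 0, "z": 0.0, "twist": 0}, {"x": -0.001, "y": 0, "z": 0.02, "twist": 0}, {"x": -0.001, "y": 0, "z": 0.045, "twist": 0}, {"x": -0.001, "y": 0, "z": 0.065, "twist": 0}, {"x": -0.001, "y": 0, "z": 0.08, "twist": 0}, {"x": -0.001, "y": 0, "z": 0.09, "twist": 0}, {"x": -0.001, "y": 0, "z": 0.096, "twist": 0}, {"x": -0.001, "y": 0, "z": 0.098, "twist": 0}]'

```text
time: 28.4
tool_pos: [510.0, 388.8, 68.2]
tcp_rot: [-3.141, -0.0, 3.141]
contact_force: [0.6, -0.2, -0.1]
grip_width: 45.6
finger_force: 0.0
```

Call:
play_rows --commands '[{"x": 0, "y": 0, "z": 0, "twist": 0}, {"x": 0, "y": 0, "z": 0, "twist": 0}, {"x": 0, "y": 0, "z": 0, "twist": 0}, {"x": 0, "y": 0, "z": 0, "twist": 0}, {"x": 0, "y": 0, "z": 0, "twist": 0}, {"x": 0, "y": 0, "z": 0, "twist": 0}, {"x": 0, "y": 0, "z": 0, "twist": 0}, {"x": 0, "y": 0, "z": 0, "twist": 0}]' --jaw 1

```text
time: 29.2
tool_pos: [510.1, 389.5, 68.8]
tcp_rot: [3.141, 0.001, -3.141]
contact_force: [-0.1, -0.7, 5.5]
grip_width: 22.2
finger_force: 30.0
```

Call:
play_rows --commands '[{"x": 0, "y": 0, "z": -0.005, "twist": 0}, {"x": 0, "y": 0, "z": -0.015, "twist": 0}, {"x": 0, "y": 0, "z": -0.03, "twist": 0}, {"x": 0, "y": 0, "z": -0.05, "twist": 0}, {"x": 0, "y": 0, "z": -0.08, "twist": 0}, {"x": 0, "y": 0, "z": -0.11, "twist": 0}, {"x": 0, "y": 0, "z": -0.14, "twist": 0}, {"x": 0, "y": 0, "z": -0.15, "twist": 0}]'

```text
time: 30.0
tool_pos: [510.8, 390.2, 222.2]
tcp_rot: [3.138, 0.005, -3.141]
contact_force: [0.9, 0.1, -0.8]
grip_width: 21.7
finger_force: 30.0
```

Call:
play_rows --commands '[{"x": 0, "y": -0.02, "z": 0, "twist": 0}, {"x": 0, "y": -0.06, "z": 0, "twist": 0}, {"x": 0, "y": -0.11, "z": 0, "twist": 0}, {"x": 0, "y": -0.16, "z": 0, "twist": 0}, {"x": 0, "y": -0.21, "z": 0, "twist": 0}, {"x": 0, "y": -0.26, "z": 0, "twist": 0}, {"x": 0, "y": -0.31, "z": 0, "twist": 0}, {"x": 0, "y": -0.36, "z": 0, "twist": 0}]'

```text
time: 30.8
tool_pos: [509.2, 27.6, 217.5]
tcp_rot: [3.141, -0.001, -3.141]
contact_force: [1.2, -0.1, -1.5]
grip_width: 21.7
finger_force: 30.0
```

Call:
play_rows --commands '[{"x": 0, "y": -0.05, "z": 0, "twist": 0}, {"x": 0, "y": -0.1, "z": 0, "twist": 0}, {"x": 0, "y": -0.15, "z": 0, "twist": 0}, {"x": -0.005, "y": -0.2, "z": 0, "twist": 0}, {"x": -0.01, "y": -0.25, "z": 0, "twist": 0}, {"x": -0.015, "y": -0.3, "z": 0, "twist": 0}, {"x": -0.02, "y": -0.34, "z": 0, "twist": 0}, {"x": -0.021, "y": -0.38, "z": 0, "twist": 0}]'

```text
time: 31.6
tool_pos: [530.8, -352.3, 216.9]
tcp_rot: [3.14, -0.001, 3.142]
contact_force: [0.1, 0.2, -0.5]
grip_width: 22.1
finger_force: 30.0
```

Call:
play_rows --commands '[{"x": 0, "y": -0.02, "z": 0, "twist": 0}, {"x": 0, "y": -0.024, "z": 0.01, "twist": 0}, {"x": 0, "y": -0.024, "z": 0.03, "twist": 0}, {"x": 0, "y": -0.024, "z": 0.05, "twist": 0}, {"x": 0, "y": -0.024, "z": 0.054, "twist": 0}, {"x": 0, "y": -0.024, "z": 0.054, "twist": 0}, {"x": 0, "y": -0.024, "z": 0.054, "twist": 0}, {"x": 0, "y": -0.024, "z": 0.054, "twist": 0}]'

```text
time: 32.4
tool_pos: [531.7, -374.6, 165.4]
tcp_rot: [-3.14, 0.002, -3.141]
contact_force: [-0.3, -1.0, -1.5]
grip_width: 21.8
finger_force: 30.0
```

Call:
play_rows --commands '[{"x": 0, "y": 0, "z": 0.015, "twist": 0}, {"x": 0, "y": 0, "z": 0.03, "twist": 0}, {"x": 0, "y": 0, "z": 0.043, "twist": 0}, {"x": 0, "y": 0, "z": 0.054, "twist": 0}, {"x": 0, "y": 0, "z": 0.062, "twist": 0}, {"x": 0, "y": 0, "z": 0.068, "twist": 0}, {"x": 0, "y": 0, "z": 0.072, "twist": 0}, {"x": 0, "y": 0, "z": 0.073, "twist": 0}]'

```text
time: 33.2
tool_pos: [531.2, -374.6, 91.0]
tcp_rot: [3.141, -0.0, -3.141]
contact_force: [-0.9, 0.6, 0.3]
grip_width: 21.9
finger_force: 30.0
```

Call:
play_rows --commands '[{"x": 0, "y": 0, "z": 0, "twist": 0}, {"x": 0, "y": 0, "z": 0, "twist": 0}, {"x": 0, "y": 0, "z": 0.0, "twist": 0}, {"x": 0, "y": 0, "z": 0.0, "twist": 0}, {"x": 0, "y": 0, "z": 0, "twist": 0}, {"x": 0, "y": 0, "z": 0, "twist": 0}, {"x": 0, "y": 0, "z": 0, "twist": 0}, {"x": 0, "y": 0, "z": 0, "twist": 0}]' --jaw 0.5

```text
time: 34.0
tool_pos: [531.2, -374.6, 91.2]
tcp_rot: [3.142, 0.0, -3.141]
contact_force: [0.2, -0.3, -0.6]
grip_width: 46.4
finger_force: 0.0
```

Call:
play_rows --commands '[{"x": 0, "y": 0, "z": -0.01, "twist": 0}, {"x": 0, "y": 0, "z": -0.03, "twist": 0}, {"x": 0, "y": 0, "z": -0.06, "twist": 0}, {"x": 0, "y": 0, "z": -0.09, "twist": 0}, {"x": 0, "y": 0, "z": -0.12, "twist": 0}, {"x": 0, "y": 0, "z": -0.13, "twist": 0}, {"x": 0, "y": 0, "z": -0.13, "twist": 0}, {"x": 0, "y": 0, "z": -0.13, "twist": 0}]'

```text
time: 34.8
tool_pos: [530.7, -374.2, 219.8]
tcp_rot: [3.14, -0.002, -3.141]
contact_force: [0.4, 0.5, -0.3]
grip_width: 46.2
finger_force: 0.0
```

```bash
python3 look.py p3
python3 - <<'E'
import cv2
cv2.imwrite('pics/p3c.png',cv2.imread('pics/p3.png')[80:330,60:580])
E
```

```text
34.85 [ 530.54897626 -374.08976889  219.25279805] -3.1411499530185725 [ 461.54497204 -373.35324058  388.87424491]
```

View pics/p3c.png

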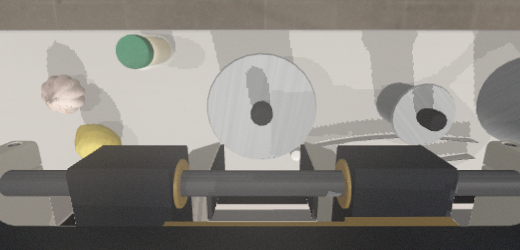

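Lid M lies flat on its pot, with its knob at (322,193) in the full image. On to lid L.

Call:
play_rows --commands '[{"x": 0, "y": 0.03, "z": 0, "twist": 0}, {"x": 0.01, "y": 0.08, "z": 0, "twist": 0}, {"x": 0.021, "y": 0.13, "z": 0, "twist": 0}, {"x": 0.021, "y": 0.18, "z": 0, "twist": 0}, {"x": 0.021, "y": 0.23, "z": 0, "twist": 0}, {"x": 0.021, "y": 0.28, "z": 0, "twist": 0}, {"x": 0.021, "y": 0.33, "z": 0, "twist": 0}, {"x": 0.021, "y": 0.37, "z": 0, "twist": 0}]'

```text
time: 35.65
tool_pos: [508.7, -2.1, 219.7]
tcp_rot: [3.141, -0.003, -3.141]
contact_force: [0.0, 0.6, 0.2]
grip_width: 45.9
finger_force: 0.0
```

Call:
play_rows --commands '[{"x": 0, "y": 0.05, "z": 0, "twist": 0}, {"x": 0, "y": 0.1, "z": 0, "twist": 0}, {"x": 0, "y": 0.15, "z": 0, "twist": 0}, {"x": 0, "y": 0.2, "z": 0, "twist": 0}, {"x": 0, "y": 0.25, "z": 0, "twist": 0}, {"x": 0, "y": 0.3, "z": 0, "twist": 0}, {"x": 0, "y": 0.34, "z": 0, "twist": 0}, {"x": 0, "y": 0.37, "z": 0.02, "twist": 0}]'

```text
time: 36.45
tool_pos: [509.8, 368.6, 201.5]
tcp_rot: [3.14, 0.002, -3.139]
contact_force: [0.2, -0.7, 0.6]
grip_width: 45.8
finger_force: 0.0
```

Call:
play_rows --commands '[{"x": 0, "y": 0.024, "z": 0.02, "twist": 0}, {"x": 0, "y": 0.024, "z": 0.04, "twist": 0}, {"x": 0, "y": 0.024, "z": 0.06, "twist": 0}, {"x": 0, "y": 0.024, "z": 0.07, "twist": 0}, {"x": 0, "y": 0.024, "z": 0.07, "twist": 0}, {"x": 0, "y": 0.024, "z": 0.07, "twist": 0}, {"x": 0, "y": 0.024, "z": 0.07, "twist": 0}, {"x": 0, "y": 0.024, "z": 0.07, "twist": 0}]'

```text
time: 37.25
tool_pos: [510.4, 389.5, 132.4]
tcp_rot: [3.141, 0.002, -3.141]
contact_force: [-1.1, 0.2, -0.4]
grip_width: 46.0
finger_force: 0.0
```

```bash
python3 knob.py 50
```

```text
37.35 [510.1 389.5 132.1] [ 3.1408e+00  1.2000e-03 -3.1413e+00] [440.6 390.4 301.1]
319 201
[307 188  25  28 541] near top edge [523.729302   387.73268558  64.        ] mid [513.30855124 387.65898618  54.        ]
```

Call:
play_rows --commands '[{"x": -0.001, "y": -0.001, "z": 0.02, "twist": 0}, {"x": -0.001, "y": -0.001, "z": 0.045, "twist": 0}, {"x": -0.001, "y": -0.001, "z": 0.065, "twist": 0}, {"x": -0.001, "y": -0.001, "z": 0.08, "twist": 0}, {"x": -0.001, "y": -0.001, "z": 0.09, "twist": 0}, {"x": -0.001, "y": -0.001, "z": 0.096, "twist": 0}, {"x": -0.001, "y": -0.001, "z": 0.099, "twist": 0}, {"x": -0.001, "y": -0.001, "z": 0.099, "twist": 0}]'

```text
time: 38.15
tool_pos: [511.0, 388.5, 32.5]
tcp_rot: [3.141, 0.0, -3.141]
contact_force: [0.5, 0.4, -0.4]
grip_width: 45.7
finger_force: 0.0
```

Call:
play_rows --commands '[{"x": 0, "y": 0, "z": 0, "twist": 0}, {"x": 0, "y": 0, "z": 0, "twist": 0}, {"x": 0, "y": 0, "z": 0, "twist": 0}, {"x": 0, "y": 0, "z": 0, "twist": 0}, {"x": 0, "y": 0, "z": 0, "twist": 0}, {"x": 0, "y": 0, "z": 0, "twist": 0}, {"x": 0, "y": 0, "z": 0, "twist": 0}, {"x": 0, "y": 0, "z": 0, "twist": 0}]' --jaw 1

```text
time: 38.95
tool_pos: [511.0, 388.3, 32.7]
tcp_rot: [3.142, 0.001, -3.141]
contact_force: [-1.8, -2.3, 5.7]
grip_width: 22.1
finger_force: 30.0
```

Call:
play_rows --commands '[{"x": 0, "y": 0, "z": -0.005, "twist": 0}, {"x": 0, "y": 0, "z": -0.015, "twist": 0}, {"x": 0, "y": 0, "z": -0.03, "twist": 0}, {"x": 0, "y": 0, "z": -0.06, "twist": 0}, {"x": 0, "y": 0, "z": -0.1, "twist": 0}, {"x": 0, "y": 0, "z": -0.14, "twist": 0}, {"x": 0, "y": 0, "z": -0.175, "twist": 0}, {"x": 0, "y": 0, "z": -0.19, "twist": 0}]'

```text
time: 39.75
tool_pos: [511.9, 389.2, 228.0]
tcp_rot: [3.137, 0.007, -3.141]
contact_force: [-0.4, 0.2, -2.5]
grip_width: 22.1
finger_force: 30.0
```

Call:
play_rows --commands '[{"x": 0, "y": -0.02, "z": 0, "twist": 0}, {"x": 0, "y": -0.06, "z": 0, "twist": 0}, {"x": 0, "y": -0.11, "z": 0, "twist": 0}, {"x": -0.005, "y": -0.16, "z": 0, "twist": 0}, {"x": -0.01, "y": -0.21, "z": 0, "twist": 0}, {"x": -0.015, "y": -0.26, "z": 0, "twist": 0}, {"x": -0.02, "y": -0.3, "z": 0, "twist": 0}, {"x": -0.028, "y": -0.34, "z": 0, "twist": 0}]'

```text
time: 40.55
tool_pos: [538.8, 46.6, 223.6]
tcp_rot: [3.141, 0.002, -3.142]
contact_force: [1.1, -0.5, -2.7]
grip_width: 21.6
finger_force: 30.0
```

Call:
play_rows --commands '[{"x": 0, "y": -0.03, "z": 0, "twist": 0}, {"x": 0, "y": -0.05, "z": 0, "twist": 0}, {"x": 0, "y": -0.057, "z": 0.02, "twist": 0}, {"x": 0, "y": -0.057, "z": 0.04, "twist": 0}, {"x": 0, "y": -0.057, "z": 0.045, "twist": 0}, {"x": 0, "y": -0.057, "z": 0.045, "twist": 0}, {"x": 0, "y": -0.057, "z": 0.045, "twist": 0}, {"x": 0, "y": -0.057, "z": 0.045, "twist": 0}]'

```text
time: 41.35
tool_pos: [539.7, -8.4, 178.5]
tcp_rot: [-3.141, 0.002, -3.141]
contact_force: [-0.0, 0.1, -1.9]
grip_width: 22.1
finger_force: 30.0
```

```bash
python3 look.py p4
python3 - <<'E'
import cv2
cv2.imwrite('pics/p4c.png',cv2.imread('pics/p4.png')[80:330,120:520])
E
```

```text
41.4 [539.53962023  -8.39422458 178.30209373] -3.14057728810023 [469.86836957  -7.28039559 347.27210036]
```

View pics/p4c.png

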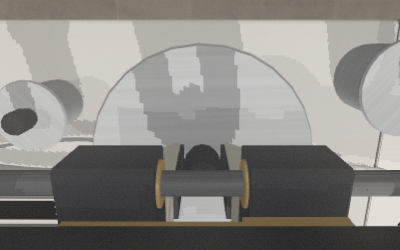

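The largest lid is held level above pot L, with its plate arc centred at (322,~215). I'll lower it, release it and withdraw.

Call:
play_rows --commands '[{"x": -0.001, "y": -0.001, "z": 0.015, "twist": 0}, {"x": -0.001, "y": -0.001, "z": 0.03, "twist": 0}, {"x": -0.001, "y": -0.001, "z": 0.043, "twist": 0}, {"x": -0.001, "y": -0.001, "z": 0.055, "twist": 0}, {"x": -0.001, "y": -0.001, "z": 0.064, "twist": 0}, {"x": -0.001, "y": -0.001, "z": 0.071, "twist": 0}, {"x": -0.001, "y": -0.001, "z": 0.075, "twist": 0}, {"x": -0.001, "y": -0.001, "z": 0.076, "twist": 0}]'

```text
time: 42.2
tool_pos: [539.9, -9.6, 101.0]
tcp_rot: [3.141, -0.0, -3.141]
contact_force: [-0.4, -0.5, -1.2]
grip_width: 21.6
finger_force: 30.0
```

Call:
play_rows --commands '[{"x": 0, "y": 0, "z": 0, "twist": 0}, {"x": 0, "y": 0, "z": 0, "twist": 0}, {"x": 0, "y": 0, "z": 0.0, "twist": 0}, {"x": 0, "y": 0, "z": 0.0, "twist": 0}, {"x": 0, "y": 0, "z": 0, "twist": 0}, {"x": 0, "y": 0, "z": 0, "twist": 0}, {"x": 0, "y": 0, "z": 0, "twist": 0}, {"x": 0, "y": 0, "z": 0, "twist": 0}]' --jaw 0.5

```text
time: 43.0
tool_pos: [540.0, -9.6, 101.2]
tcp_rot: [3.141, -0.0, -3.141]
contact_force: [0.1, -0.2, -0.4]
grip_width: 45.9
finger_force: 0.0
```

Call:
play_rows --commands '[{"x": 0, "y": 0, "z": -0.01, "twist": 0}, {"x": 0, "y": 0, "z": -0.03, "twist": 0}, {"x": 0, "y": 0, "z": -0.06, "twist": 0}, {"x": 0, "y": 0, "z": -0.1, "twist": 0}, {"x": 0, "y": 0, "z": -0.14, "twist": 0}, {"x": 0.04, "y": 0, "z": -0.17, "twist": 0}, {"x": 0.08, "y": 0, "z": -0.18, "twist": 0}, {"x": 0.08, "y": 0, "z": -0.18, "twist": 0}]'

```text
time: 43.8
tool_pos: [457.1, -9.4, 284.3]
tcp_rot: [-3.141, 0.003, -3.141]
contact_force: [0.1, 0.3, -0.8]
grip_width: 45.8
finger_force: 0.0
```

Call:
play_rows --commands '[{"x": 0, "y": 0, "z": 0, "twist": 0}, {"x": 0, "y": 0, "z": 0, "twist": 0}, {"x": 0, "y": 0, "z": 0, "twist": 0}, {"x": 0, "y": 0, "z": 0, "twist": 0}, {"x": 0, "y": 0, "z": 0, "twist": 0}, {"x": 0, "y": 0, "z": 0, "twist": 0}, {"x": 0, "y": 0, "z": 0, "twist": 0}, {"x": 0, "y": 0, "z": 0, "twist": 0}]'

```text
time: 44.6
tool_pos: [460.0, -9.6, 281.2]
tcp_rot: [3.141, -0.0, -3.141]
contact_force: [1.0, 0.0, 0.3]
grip_width: 45.6
finger_force: 0.0
```

```bash
python3 look.py fin
python3 - <<'E'
from h import *
import pickle
cv2.imwrite('pics/finc.png',cv2.imread('pics/fin.png')[90:330])
w=pickle.load(open("fin.pkl","rb"));g=w["pixels"].max(2)
for n,x,y,z in(("XS",544,-184.5,70),("S",512.4,191.6,80),("M",530.8,-374.3,90),("L",540.4,-9.4,100)):
    u,v=proj(w,[x,y,z+18]).astype(int);u0,v0=max(u-25,0),v-25
    m=(g[v0:min(v+25,245),u0:u+25]<110).astype(np.uint8)
    k,l,s,c=cv2.connectedComponentsWithStats(m)
    if k>1:
        i=1+s[1:,4].argmax();p=c[i]+[u0,v0];print(n,s[i],p,onz(w,*p,z+20)[:2]-[x,y])
E
```

```text
44.65 [459.99441574  -9.66916282 281.18720909] -3.141110386301494 [390.62888268  -8.56565153 450.10480637]
XS [  0  16  50  20 966] [195.53312629 234.83436853] [ 0.06902607 -0.02914734]
S [  0  17  50  33 998] [470.16833667 227.02104208] [15.97088264 -1.58138509]
M [ 10  17  30  16 210] [ 42.8952381  228.43333333] [-3.89633486 -0.86987701]
L [ 18  17  17  13 173] [321.9132948 239.0982659] [-3.40487792  0.64397304]
```

View pics/finc.png

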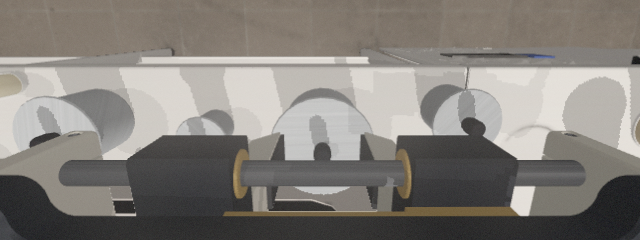

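All four lids look flat on their pots: M (57,~208), XS (200,~220), L (322,236) and S (467,~208). S's knob blob merged with the gripper in the mask, so I'll compare its plate edges with the prediction and hand in only if they agree.

Run:
```python
from h import *
from plant import bot
import pickle
w=pickle.load(open("fin.pkl","rb"))
q=[proj(w,[512.4+a,191.6+b,z]) for a,b,z in((0,-49,84),(0,49,84),(-49,0,84),(0,0,112))];print(np.round(q,1))
L,Rr,T=q[0][0]-434,q[1][0]-500,q[2][1]-178;print(L,Rr,T)
g=w["pixels"].max(2)[205:225,462:490];m=(g<110).astype(np.uint8);k,l,s,c=cv2.connectedComponentsWithStats(m);print(s[1:],c[1:]+[462,205])
if max(abs(L),abs(Rr),abs(T))<4: print(bot.close_job())
```

```text
[[431.6 211.9]
 [502.3 211.9]
 [471.9 177.1]
 [477.9 218.8]]
-2.407469438123769 2.308753913098826 -0.9416388987376365
[[  0   2  24  18 329]] [[472.81155015 216.18541033]]
the job is handed in; nothing more can be done
None
```

All four lids are on the pots of their own size and the job is handed in at about 45 s of the 128 s; the last wrist image shows them flat and centred to within a few mm, but no verdict came back.

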